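# Proof-load a pipe clip on the pull-test stand

## Task

A pipe clip is hooked up for its proof load on the small pull-test stand. First swing the stand's folded outrigger leg out until it snaps into its end detent, straight out under the spring balance, so that the pull cannot tip the stand; then take the balance's waisted black grip and draw the rod straight out until the one broad ring on it stands level with the barrel's mouth, and no farther. Finish holding it there, grip closed and the rod still, because the load must stay on; keep the stand upright on its spot and leave the two spare clips and the spanner alone.

Things in the scene. Friction and masses are not known exactly. Their poses are not given: they have to be found in the camera images.
- stand: Free-standing pull-test stand, about 2 kg, on rubber feet: grey base plate (x -55 to 85, y -55 to 55, top 20 mm up), two saddles holding a level aluminium spring-balance barrel (31 mm thick, axis 100 mm up), behind it an upright plate with a white pipe clip. Origin on the worktop; x runs from the grip back along the barrel, y to the left, z up. Held by weight and friction only: push gently
- barrel_mouth (a point): Centre of the barrel's open front end (steel ring, diameter 34 mm), at stand x -80, y 0, z 100 mm
- pull_grip (a point): Centre of the waist of the black pull grip on the rod's end; moves with the rod. Waist: round bar along stand x, 20 mm thick, 34 mm long, between a 28 mm collar (barrel side) and a 35 mm flange, 10 mm thick (outer side). At rest 24 mm in front of the barrel mouth, 100 mm above the worktop. Pinch it from above across stand y
- rod (a joint): How far the steel rod (12 mm thick) is drawn out along stand -x, m: 0 at rest, 0.070 at its stop. Inner spring 3 N at the start, 10 N at 0.045, plus 0.3 N friction; let go, it springs back. Dark rings on the rod reach the mouth in turn: thin (1.6 mm) at 0.015 and 0.030, the one broad proof ring (6 mm) centred on the mouth at 0.045, thin at 0.060
- leg_hinge (a point): Vertical hinge pin of the outrigger leg, at stand x -85, y 0, 16 mm above the worktop
- leg_knob (a point): Centre of the upright ribbed black levelling knob on the leg's end, 18 mm thick, from 35 to 65 mm above the worktop; on a steel screw; this point is 50 mm up and 120 mm from the hinge pin. The leg is a flat dark steel bar 18 mm wide, 10 to 22 mm above the worktop; its rubber foot pad (22 mm) hangs 1 mm clear
- leg (a joint): Leg angle, rad: 0 folded, pointing to stand +y across the base's front; pi/2 out at its stop, pointing to stand -x under the rod; grows counter-clockwise seen from above. Turns freely (friction 0.03 N m) and stays where left; from about 1.0 a sprung ball resists (0.25 N m, 2 N at the knob), past 1.32 it drives the leg on to its stop and keeps it there
- spare_clip_a: White spare pipe clip, 12 x 32 x 32 mm, standing on the worktop beside the stand (bystander). Origin under its middle
- spare_clip_b: A second white spare pipe clip, the same (bystander)
- spanner_13: Steel spanner, 25 x 132 x 6 mm, lying on the worktop beside the stand (bystander). Origin under its middle

How it is judged:
By the outcome, as a careful person would: the job done as asked, in the order asked, and still so for the second after the job is handed in, while the arm keeps its last pose, push and grip.
It also fails if it takes over 48 s, if anything falls off the work surface, if the arm or the gripper's body presses on something with over 40 N, if the wrist force passes 120 N, or if a joint passes its speed limit or range.

## Robot

A 6-joint arm with a two-finger parallel gripper is mounted at the origin on a cart in front of the work surface, level with it; the furniture and walls round the work are solid. World frame = base frame: x ahead of the robot, y to its left, z up, the work surface at z = 0. Lengths are in m, angles in rad, forces in N, time in s.
With the tool pointing down it reaches from about 0.375 to 0.975 m from the base axis. Payload 3.8 kg.
Tool frame: the origin (TCP) lies at the very end of the fingers, on their centre line; the grasp point (between the pads) lies 19 mm behind it; z points along the fingers, y is the direction in which the jaws open and shut (so a half turn about z gives the same grasp; the last joint's range is limited). The gripper opens to 85 mm and grips with 20 to 120 N. Pads are 22 mm wide; open, the fingers measure 114 mm over their backs; the gripper's body (76 mm by 85 mm) begins 54 mm behind the grasp point. The pads swing forward as they close: fully open they stand 13 mm farther back than shut.
Start: joints at [1.264, 0.264, 1.604, -0, 1.274, -0.037], TCP at [0.18, 0.651, 0.231] pointing down, gripper open.
Joint ranges: [-2.63, 2.63], [-0.94, 2.18], [0.31, 2.57], [-1.31, 4.45], [0, 2.66], [-2.55, 2.55]. Speed limits (rad/s): [2.57, 2.57, 3.14, 3.14, 3.14, 3.14].

## Interface

Orientations are given as a rotation vector (axis times angle).
In Python, from workcell import bot, viewer gives the robot as it stands.
- The arm moves only by the tool jog_arm, never from a script. Its argument "motion" is a list of rows, each an object of numbers: "dx", "dy", "dz": the shift along the world's x, y, z in cm; "turn": the turn about the world's z in rad. A call has 1 to 12 rows; each row shifts and turns the commanded pose from where the row before left it; what a row does not reach is not made up. A row lasts 1/12 s, in which the tool goes at most 41.7 mm and 7.16 degrees, less where a joint would pass 70% of its speed; a pose out of reach is approached as far as the arm can. A call is refused whole if a number of a shift passes 4.17 or a number of a turn 0.125, either way. A call with a gripper value outside its range is refused whole. "fingers" is the finger opening in cm, from 0 to 8.54, set as the call begins (left out, the last holds). The fingers move at their own pace and stop on an object; "grip_force" is the grip in N (left out, the last holds). Time passes only in rows, so rows that do not move let the fingers close. It gives the time, the measured TCP pose, the force and the opening at its end, in the units of the state.
- bot.read_state(): the state, without advancing time (a new reading comes with each control period).
- viewer.read_camera(name): name is "scene" or "top" or "wrist"; returns (picture, depth): 420x560x3 uint8, red, green, blue; 420x560 float32, m along the optical axis (not along the pixel's ray), 0 where there is no reading.
- viewer.camera_info(name): a dict with "vertical_fov" (degrees; the focal length in pixels is half the picture's height over the tangent of half this angle, whatever the lens; pixels are square), "cx", "cy" (the principal point, pixels), "R" (3x3) and "t" (3): a world point X has camera coordinates R X + t. Camera axes: x right, y down, z forward; pixel columns grow to the right and rows downward; lengths in m; the calibration is good to about 2 mm. A picture is of the moment at which its call begins: read the wrist's pose just before it. camera_info takes no time and is no camera call; for the wrist camera it gives the pose at the moment of the call.
- bot.finish_job(): hands the job in, once; it reports no verdict.
The state is a dict: "time": time; "q": joint angles; "joint_vel": joint speeds; "joint_torque": joint torques, N m; "tool_pos": TCP position; "tcp_rot": TCP orientation; "wrist_force": force on the tool from outside, world axes, zero at the start; "torque": the same for the moment, N m; "width": opening from 0.0 (shut) to 1.0 (fully open).
Only numpy, scipy, OpenCV 4.12 (cv2) and the standard library are available. Lean on these libraries where they do the work, as an engineer would, in place of code of your own. Each camera call takes 0.05 s, during which the arm holds its last target. There are 200 camera calls.

## Working session

There is one attempt and no reset: what is moved stays moved. The work goes in short steps, Python scripts to look and compute and a tool call to move; the robot and the scene stay as the last step left them, time stands still between calls to the robot, and variables do not carry over. Pictures are saved under pics/ and viewed, about 8 in all and at most 12, crops included, and the job is handed in when it is done.

Besides the shell and the picture viewer there is one more tool, called as name(argument=value, ...) on one line, values as JSON. jog_arm: Moves the arm, as the interface text tells. Its arguments: {"type":"object","properties":{"motion":{"type":"array"},"fingers":{"type":"number"},"grip_force":{"type":"number"}},"required":["motion"]}

```bash
mkdir -p pics
cat > h.py <<'E'
import numpy as np, cv2
from workcell import bot, viewer
def cam(n):
    i=viewer.camera_info(n); p,d=viewer.read_camera(n)
    f=210/np.tan(np.radians(i["vertical_fov"])/2)
    return p,d,dict(f=f,cx=i["cx"],cy=i["cy"],R=np.array(i["R"]),t=np.array(i["t"]))
def ray(c,u,v):
    o=-c["R"].T@c["t"]; r=c["R"].T@np.array([(u-c["cx"])/c["f"],(v-c["cy"])/c["f"],1]); return o,r
def onz(c,u,v,z):
    o,r=ray(c,u,v); return o+r*(z-o[2])/r[2]
def dp(c,d,u,v):
    o,r=ray(c,u,v); return o+r*d[int(v),int(u)]
def proj(c,X):
    q=c["R"]@np.array(X)+c["t"]; return q[0]/q[2]*c["f"]+c["cx"], q[1]/q[2]*c["f"]+c["cy"]
def save(n,p): cv2.imwrite("pics/"+n,cv2.cvtColor(p,cv2.COLOR_RGB2BGR))
E
python3 - <<'E'
from h import *
for n in("top","scene"):
    p,d,c=cam(n); save(n+"1.png",p); np.savez(n+"1.npz",p=p,d=d,**c); print(n,-c["R"].T@c["t"],c["R"][2],c["f"])
s=bot.read_state();print(s["time"],s["tool_pos"],s["tcp_rot"],s["width"])
E
```

```text
top [0.39253786 0.28554112 0.91860787] [ 0.13186794 -0.00233612 -0.99126454] 426.24920429123114
scene [ 0.10513403 -0.33742318  0.48950981] [ 0.44466606  0.75770987 -0.47764824] 546.7249597213512
0.1 [0.17973072 0.64994256 0.23005298] [-0.42249081 -3.11270561  0.00319214] 1.0024020955544688
```

View pics/top1.png

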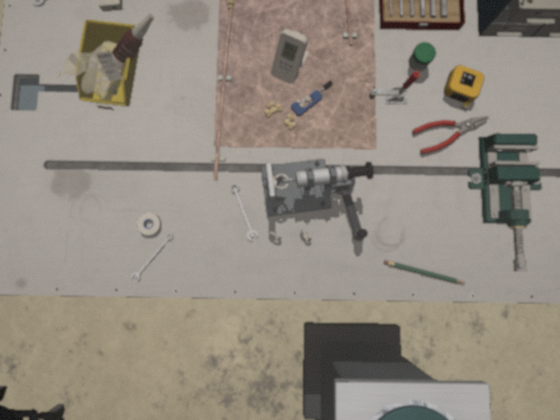

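View pics/scene1.png

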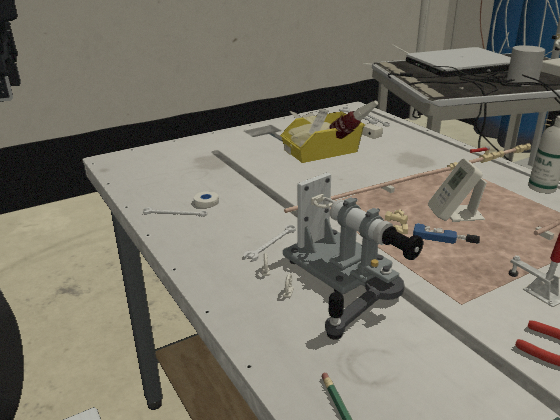

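The top view shows the grip near (365,170), the barrel running left from it, the leg knob near (361,234), the spare clips at (275,238) and (306,237), and the spanner at (245,212). In the scene view the grip is near (410,243) and the knob near (336,303).

Run:
```python
import numpy as np,cv2
a=np.load("top1.npz");b=np.load("scene1.npz")
A=cv2.resize(a["p"][140:260,220:400],None,fx=4,fy=4,interpolation=2)[:, :, ::-1]
cv2.imwrite("pics/topc.png",A)
B=cv2.resize(b["p"][170:350,270:450],None,fx=3.3,fy=3.3,interpolation=2)[:,:,::-1]
cv2.imwrite("pics/scc.png",B)
```

```text
(no output)
```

View pics/topc.png

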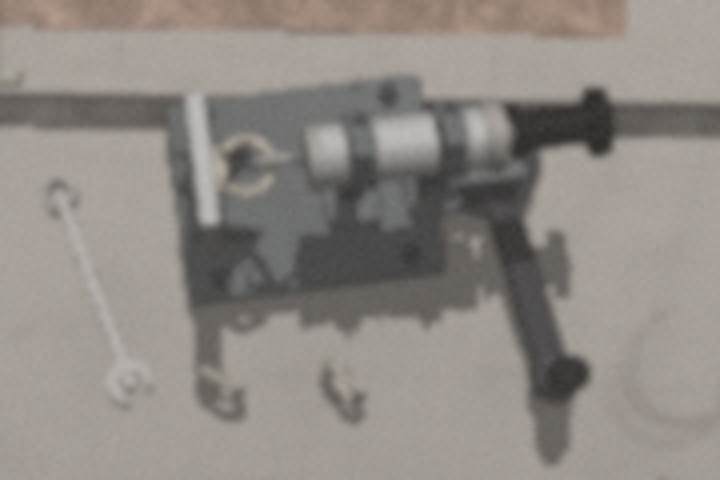

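View pics/scc.png

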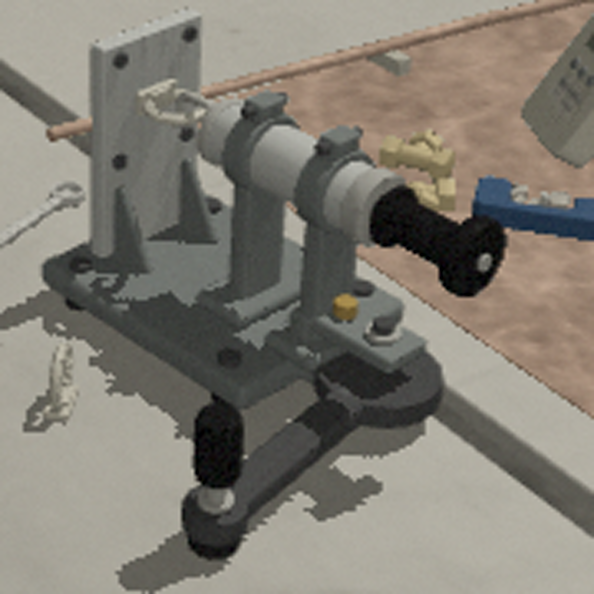

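```bash
cat >> h.py <<'E'
def tri(c1,u1,c2,u2):
    o,r=ray(c1,*u1);p,s=ray(c2,*u2)
    k=np.linalg.lstsq(np.c_[r,-s],p-o,rcond=None)[0]
    a=o+k[0]*r;b=p+k[1]*s; return (a+b)/2,np.linalg.norm(a-b)
E
python3 - <<'E'
from h import *
a=dict(np.load("top1.npz"));b=dict(np.load("scene1.npz"))
T=lambda x,y:(220+x/4,140+y/4); S=lambda x,y:(270+x/3.3,170+y/3.3)
print("flange",tri(a,T(600,121),b,S(478,258)))
print("knobtop",tri(a,T(567,373),b,S(219,412)))
for n,x in dict(knob=(567,375),flange=(598,122),collar=(520,130),barrelB=(325,152),barrelF=(495,134),waist=(555,126)).items(): print(n,dp(a,a["d"],*T(*x)))
# axis at z=.1 from silhouettes
for n,x in dict(barB=(308,153),mouth=(510,132),flange=(598,122)).items(): print(n,onz(a,*T(*x),.1))
# metal points cloud: barrel
v,u=np.mgrid[140:260,260:390];d=a["d"]
P=np.array([dp(a,d,uu,vv) for uu,vv in zip(u.ravel(),v.ravel())])
ok=(P[:,2]>.09)&(P[:,2]<.14); Q=P[ok]
k=(P[:,2]>.105)&(P[:,2]<.122);Q=P[k]
print(len(Q),Q.mean(0)); w,V=np.linalg.eigh(np.cov(Q[:,:2].T));print(V[:,1])
w=P[(P[:,2]>.05)&(P[:,2]<.08)&(P[:,0]<.35)];print("knob cloud",len(w),w.mean(0),w.max(0))
E
```

```text
flange (array([0.57580941, 0.10388652, 0.09824956]), np.float64(0.0006494975209750285))
knobtop (array([0.4547209 , 0.11404641, 0.06274574]), np.float64(0.0018261146351493973))
knob [0.45291761 0.11458544 0.0629329 ]
flange [0.57171121 0.10835211 0.11312312]
collar [0.56747304 0.14578464 0.1117033 ]
barrelB [0.55468902 0.23999018 0.11394402]
barrelF [0.56429988 0.15861786 0.11641387]
waist [0.57046797 0.1281902  0.10828645]
barB [0.55686732 0.24750554 0.1       ]
mouth [0.56893197 0.14866527 0.1       ]
flange [0.57463033 0.10546531 0.1       ]
941 [0.56194116 0.18217616 0.11139484]
[-0.16194067  0.9868005 ]<stdin>:15: RuntimeWarning: Mean of empty slice.
  ret = um.true_divide(
Traceback (most recent call last):
ValueError: zero-size array to reduction operation maximum which has no identity
```

jog_arm(motion=[{"dx":1.25,"dy":-2.44,"turn":-0.12},{"dx":1.25,"dy":-2.44,"turn":-0.12},{"dx":1.25,"dy":-2.44,"turn":-0.12},{"dx":1.25,"dy":-2.44,"turn":-0.12},{"dx":1.25,"dy":-2.44,"turn":-0.12},{"dx":1.25,"dy":-2.44,"turn":-0.12},{"dx":1.25,"dy":-2.44,"turn":-0.12},{"dx":1.25,"dy":-2.44,"turn":-0.12},{"dx":1.25,"dy":-2.44,"turn":-0.12},{"dx":1.25,"dy":-2.44,"turn":-0.12},{"dx":1.25,"dy":-2.44,"turn":-0.12}])

```text
validation failed for argument at $.mo...
```

jog_arm(motion=[{"dx":1.25,"dy":-2.44,"turn":-0.12},{"dx":1.25,"dy":-2.44,"turn":-0.12},{"dx":1.25,"dy":-2.44,"turn":-0.12},{"dx":1.25,"dy":-2.44,"turn":-0.12},{"dx":1.25,"dy":-2.44,"turn":-0.12},{"dx":1.25,"dy":-2.44,"turn":-0.12},{"dx":1.25,"dy":-2.44,"turn":-0.12},{"dx":1.25,"dy":-2.44,"turn":-0.12},{"dx":1.25,"dy":-2.44,"turn":-0.12},{"dx":1.25,"dy":-2.44,"turn":-0.12},{"dx":1.25,"dy":-2.44,"turn":-0.12},{}])

```text
validation failed for argument at $.mo...
```

Run:
```python
from h import *
from scipy.spatial.transform import Rotation as R
s=bot.read_state();y=R.from_rotvec(s["tcp_rot"]).as_matrix()[:,1]
print(s["time"],s["tool_pos"],np.arctan2(-y[0],y[1]),s["q"])
p,d,c=cam("wrist");save("w1.png",p);np.savez("w1.npz",p=p,d=d,**c)
print(-c["R"].T@c["t"],c["R"])
```

```text
0.1 [0.17973072 0.64994256 0.23005298] -0.26981318566074064 [ 1.26407617e+00  2.64712188e-01  1.60525664e+00 -9.23321266e-06
  1.27368507e+00 -3.69041941e-02]
[0.10278561 0.67188421 0.37196923] [[ 0.26612461  0.96393791 -0.00118125]
 [ 0.91616689 -0.25255458  0.31121441]
 [ 0.29969303 -0.08390404 -0.95033899]]
```

View pics/w1.png

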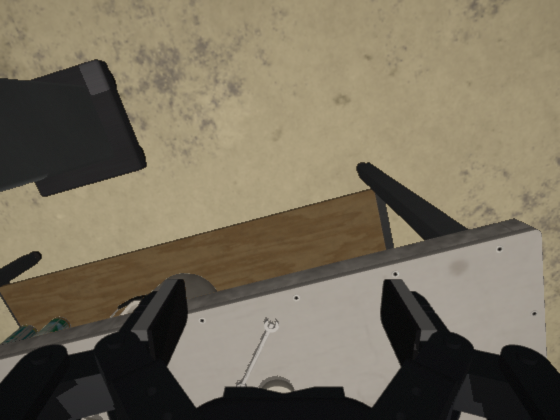

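The move was refused, so this picture shows only the start pose: worktop edge and floor, with the fingers at the bottom. The rows probably need all four keys.

jog_arm(motion=[{"dx":1.25,"dy":-2.44,"dz":0,"turn":-0.12},{"dx":1.25,"dy":-2.44,"dz":0,"turn":-0.12},{"dx":1.25,"dy":-2.44,"dz":0,"turn":-0.12},{"dx":1.25,"dy":-2.44,"dz":0,"turn":-0.12},{"dx":1.25,"dy":-2.44,"dz":0,"turn":-0.12},{"dx":1.25,"dy":-2.44,"dz":0,"turn":-0.12},{"dx":1.25,"dy":-2.44,"dz":0,"turn":-0.12},{"dx":1.25,"dy":-2.44,"dz":0,"turn":-0.12},{"dx":1.25,"dy":-2.44,"dz":0,"turn":-0.12},{"dx":1.25,"dy":-2.44,"dz":0,"turn":-0.12},{"dx":1.25,"dy":-2.44,"dz":0,"turn":-0.12}])

```text
time: 1.07
tool_pos: [0.3176, 0.3807, 0.231]
tcp_rot: [2.249, 2.194, -0.001]
wrist_force: [0.3, -0.2, 0.2]
width: 1.003
```

jog_arm(motion=[{"dx":1.25,"dy":-2.44,"dz":0,"turn":-0.12},{"dx":1.25,"dy":-2.44,"dz":0,"turn":-0.12},{"dx":1.25,"dy":-2.44,"dz":0,"turn":-0.12},{"dx":1.25,"dy":-2.44,"dz":0,"turn":-0.12},{"dx":1.25,"dy":-2.44,"dz":0,"turn":-0.12},{"dx":1.25,"dy":-2.44,"dz":0,"turn":-0.12},{"dx":1.25,"dy":-2.44,"dz":0,"turn":-0.12},{"dx":1.25,"dy":-2.44,"dz":0,"turn":-0.12},{"dx":1.25,"dy":-2.44,"dz":0,"turn":-0.12},{"dx":1.25,"dy":-2.44,"dz":0,"turn":-0.12},{"dx":1.25,"dy":-2.44,"dz":0,"turn":-0.12},{"dx":0,"dy":0,"dz":0,"turn":0}])

```text
time: 2.07
tool_pos: [0.4564, 0.1102, 0.2312]
tcp_rot: [3.12, 0.351, 0.001]
wrist_force: [0.4, 0.5, -0.1]
width: 1.004
```

Run:
```python
from h import *
from scipy.spatial.transform import Rotation as R
s=bot.read_state();y=R.from_rotvec(s["tcp_rot"]).as_matrix()[:,1]
print(s["time"],s["tool_pos"],np.arctan2(-y[0],y[1]),s["q"])
p,d,c=cam("wrist");save("w2.png",p);np.savez("w2.npz",p=p,d=d,**c)
print(-c["R"].T@c["t"],c["R"])
```

```text
2.0667 [0.45643443 0.11022784 0.231179  ] -2.917757634571568 [ 0.18557504 -0.13306884  2.02565152 -0.00237188  1.24851909  1.53328658]
[0.53419248 0.12863504 0.37311101] [[ 0.22239249 -0.9749561   0.00147934]
 [-0.92688203 -0.21095547  0.31046335]
 [-0.30237606 -0.0704159  -0.9505842 ]]
```

View pics/w2.png

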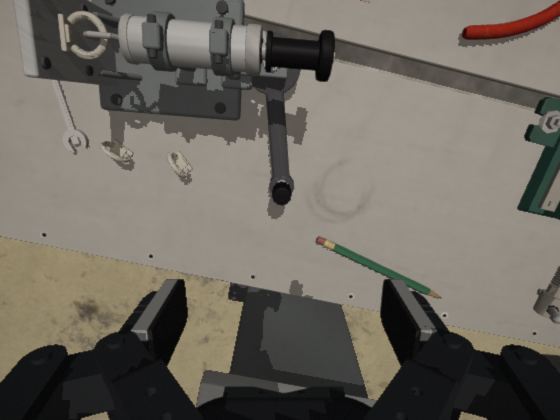

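The wrist view shows the knob top near (283,187), the flange near (327,55), the barrel mouth near (262,48), the barrel's rear end near (128,38) and the clips at (117,150) and (179,163).

Run:
```python
from h import *
w=dict(np.load("w2.npz"));d=w["d"];a=dict(np.load("top1.npz"))
v,u=np.mgrid[0:230,0:400]
P=np.array([dp(w,d,x,y) for x,y in zip(u.ravel(),v.ravel())]).reshape(230,400,3)
g=w["p"][:230,:400].max(2)
k=P[170:215,265:300].reshape(-1,3);k=k[(k[:,2]>.05)&(k[:,2]<.08)];print("knobtop",len(k),np.median(k,0),k.min(0),k.max(0))
# axis: silhouettes midpoints per column, z>.08
up=(P[:,:,2]>.088)
pts=[]
for x in list(range(122,140,3))+list(range(180,205,3))+list(range(242,258,3))+list(range(282,314,4))+[324,328,332]:
    r=np.where(up[0:100,x])[0]; 
    if len(r): q=onz(w,x,(r[0]+r[-1])/2,.1); pts.append(q); print(x,r[0],r[-1],q[:2].round(4),P[int(r.mean()),x].round(4))
pts=np.array(pts);m=np.polyfit(pts[:,1],pts[:,0],1);print("fit dx/dy",m)
print("mouth cand",[onz(w,x,49,.1)[:2].round(4) for x in (258,262,266,270,316,322)])
print("flange tri",tri(w,(328,55),a,(220+598/4,140+122/4)))
print("knob tri",tri(w,(283,189),a,(220+567/4,140+374/4)))
```

```text
knobtop 328 [0.45591605 0.11245143 0.06373765] [0.44515525 0.10280413 0.05017028] [0.46347036 0.12163245 0.06602754]
122 15 95 [0.5421 0.2521] [0.5542 0.2457 0.1161]
125 14 59 [0.5549 0.2509] [0.554  0.2435 0.1165]
128 13 62 [0.5548 0.2487] [0.5538 0.2416 0.1163]
131 11 63 [0.5556 0.2466] [0.5545 0.2406 0.1139]
134 16 63 [0.5544 0.2443] [0.5537 0.2384 0.114 ]
137 16 64 [0.5546 0.2422] [0.5534 0.2356 0.1158]
180 20 66 [0.5596 0.2115] [0.5582 0.207  0.1148]
183 20 66 [0.5601 0.2093] [0.5588 0.2053 0.1136]
186 20 66 [0.5606 0.2072] [0.5593 0.2036 0.1125]
189 21 67 [0.5604 0.205 ] [0.5589 0.2008 0.1151]
192 21 67 [0.5609 0.2028] [0.5595 0.1991 0.1139]
195 21 67 [0.5614 0.2007] [0.5601 0.1973 0.113 ]
198 22 96 [0.5519 0.1971] [0.5597 0.1947 0.115 ]
201 22 68 [0.5617 0.1963] [0.5604 0.1931 0.1132]
204 17 68 [0.5638 0.1945] [0.5612 0.1906 0.1153]
242 25 71 [0.5664 0.1668] [0.5648 0.1649 0.1134]
245 23 71 [0.5675 0.1648] [0.5656 0.1627 0.1156]
248 24 74 [0.5667 0.1624] [0.565  0.1606 0.1145]
251 24 74 [0.5672 0.1602] [0.5654 0.1585 0.1148]
254 24 95 [0.5608 0.1567] [0.5658 0.1564 0.1158]
257
[... 262 characters left out ...]
25] [0.5703 0.126  0.1094]
302 39 69 [0.5723 0.123 ] [0.5708 0.1232 0.111 ]
306 40 69 [0.5726 0.12  ] [0.5718 0.1204 0.1083]
310 40 69 [0.5733 0.1172] [0.5724 0.1176 0.1083]
324 30 81 [0.5749 0.1069] [0.5727 0.1084 0.1173]
328 30 78 [0.5766 0.1043] [0.5739 0.1058 0.117 ]
332 31 64 [0.5814 0.1026] [0.5789 0.1042 0.1159]
fit dx/dy [-0.16006428  0.5922767 ]
mouth cand [array([0.5684, 0.1552]), array([0.569 , 0.1524]), array([0.5697, 0.1495]), array([0.5703, 0.1467]), array([0.5778, 0.1138]), array([0.5788, 0.1095])]
flange tri (array([0.57750365, 0.10295967, 0.08809676]), np.float64(0.0005020215530833091))
knob tri (array([0.45528805, 0.11033033, 0.03946112]), np.float64(0.0009535596431044822))
```

jog_arm(motion=[{"dx":-0.1,"dy":0.2,"dz":-1.5,"turn":0.07},{"dx":0,"dy":0,"dz":-2.5,"turn":0},{"dx":0,"dy":0,"dz":-2.5,"turn":0},{"dx":0,"dy":0,"dz":-2.5,"turn":0},{"dx":0,"dy":0,"dz":-2.5,"turn":0},{"dx":0,"dy":0,"dz":-2.5,"turn":0},{"dx":0,"dy":0,"dz":-2.5,"turn":0},{"dx":0,"dy":0,"dz":-1.5,"turn":0},{"dx":0,"dy":0,"dz":-1.2,"turn":0},{"dx":0,"dy":0,"dz":-0.4,"turn":0},{"dx":0,"dy":0,"dz":0,"turn":0},{"dx":0,"dy":0,"dz":0,"turn":0}], fingers=4.2, grip_force=20)

```text
time: 3.12
tool_pos: [0.4539, 0.1164, 0.0356]
tcp_rot: [-3.105, -0.474, -0.0]
wrist_force: [0.0, -0.4, 0.2]
width: 0.493
```

Run:
```python
from h import *
s=bot.read_state();print(s["tool_pos"],s["tcp_rot"],s["wrist_force"],s["width"])
h=np.array([.5687,.147]);R=.12
n=20
th0=.297; th1=.15+np.pi/2
pts=[h+R*np.array([-np.cos(t),-np.sin(t)]) for t in np.linspace(th0,th1,n+1)]
print((th1-th0)/n,pts[0],pts[-1])
for a,b in zip(pts,pts[1:]): print((100*(b-a)).round(2))
```

```text
[0.45390522 0.11636483 0.03559233] [-3.10541341e+00 -4.74241550e-01 -9.64057349e-05] [ 0.00206502 -0.3605377   0.18198572] 0.49340741676777644
0.07118981633974483 [0.45395375 0.11188166] [0.58663258 0.02834747]
[ 0.28 -0.81]
[ 0.34 -0.79]
[ 0.39 -0.76]
[ 0.44 -0.73]
[ 0.49 -0.7 ]
[ 0.54 -0.66]
[ 0.59 -0.62]
[ 0.63 -0.58]
[ 0.67 -0.53]
[ 0.71 -0.48]
[ 0.74 -0.43]
[ 0.77 -0.38]
[ 0.79 -0.32]
[ 0.81 -0.26]
[ 0.83 -0.2 ]
[ 0.84 -0.14]
[ 0.85 -0.08]
[ 0.85 -0.02]
[0.85 0.04]
[0.85 0.1 ]
```

jog_arm(motion=[{"dx":0,"dy":0,"dz":0,"turn":0},{"dx":0.1,"dy":-0.45,"dz":0,"turn":0},{"dx":0.28,"dy":-0.81,"dz":0,"turn":0.071},{"dx":0.34,"dy":-0.79,"dz":0,"turn":0.071},{"dx":0.39,"dy":-0.76,"dz":0,"turn":0.071},{"dx":0.44,"dy":-0.73,"dz":0,"turn":0.071},{"dx":0.49,"dy":-0.7,"dz":0,"turn":0.071},{"dx":0.54,"dy":-0.66,"dz":0,"turn":0.071},{"dx":0.59,"dy":-0.62,"dz":0,"turn":0.071},{"dx":0.63,"dy":-0.58,"dz":0,"turn":0.071},{"dx":0.67,"dy":-0.53,"dz":0,"turn":0.071},{"dx":0.71,"dy":-0.48,"dz":0,"turn":0.071}], fingers=3.2)

```text
time: 4.12
tool_pos: [0.5066, 0.0441, 0.0362]
tcp_rot: [2.745, 1.527, 0.002]
wrist_force: [-0.7, -0.3, -0.2]
width: 0.374
```

Run:
```python
from h import *
s=bot.read_state();print(s["tool_pos"],s["tcp_rot"],s["wrist_force"],s["width"])
p,d,c=cam("scene");p2,d2,c2=cam("wrist")
save("m1.png",np.vstack([p[150:370,220:500],p2[0:420:1,:][100:320,100:380]]))
```

```text
[0.50661975 0.04406788 0.03623444] [2.74507849e+00 1.52655618e+00 2.17134378e-03] [-0.67976084 -0.31326127 -0.22459303] 0.3737230417294641
```

View pics/m1.png

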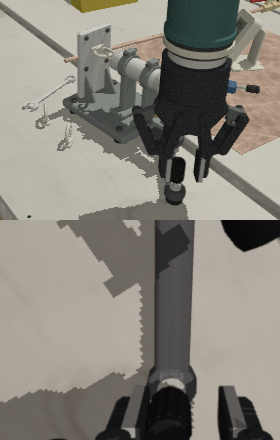

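The knob (scene crop 175,170) sits between the fingers against the trailing one, and the leg is turning. I'll continue the arc.

jog_arm(motion=[{"dx":0.74,"dy":-0.43,"dz":0,"turn":0.071},{"dx":0.77,"dy":-0.38,"dz":0,"turn":0.071},{"dx":0.79,"dy":-0.32,"dz":0,"turn":0.071},{"dx":0.81,"dy":-0.26,"dz":0,"turn":0.071},{"dx":0.83,"dy":-0.2,"dz":0,"turn":0.071},{"dx":0.84,"dy":-0.14,"dz":0,"turn":0.071},{"dx":0.85,"dy":-0.08,"dz":0,"turn":0.071},{"dx":0.85,"dy":-0.02,"dz":0,"turn":0.071},{"dx":0.85,"dy":0.04,"dz":0,"turn":0.071},{"dx":0.85,"dy":0.1,"dz":0,"turn":0.071},{"dx":0,"dy":0,"dz":0,"turn":0},{"dx":0,"dy":0,"dz":0,"turn":0}])

```text
time: 5.22
tool_pos: [0.5876, 0.0279, 0.0357]
tcp_rot: [2.051, 2.379, 0.0]
wrist_force: [-1.0, 0.9, -0.8]
width: 0.379
```

Run:
```python
from h import *
from scipy.spatial.transform import Rotation as R
s=bot.read_state();y=R.from_rotvec(s["tcp_rot"]).as_matrix()[:,1]
print(s["tool_pos"],np.arctan2(-y[0],y[1]),s["wrist_force"],s["width"],s["q"])
p2,d2,c2=cam("wrist");save("m2.png",p2);np.savez("m2.npz",p=p2,d=d2,**c2)
```

```text
[0.58762646 0.02785512 0.03567843] -1.4229631147702242 [-0.99954564  0.94561976 -0.76769443] 0.3789391147665498 [ 5.01337941e-03  2.95581634e-01  1.95773540e+00  3.25878571e-05
  8.87886719e-01 -1.42840386e-01]
```

View pics/m2.png

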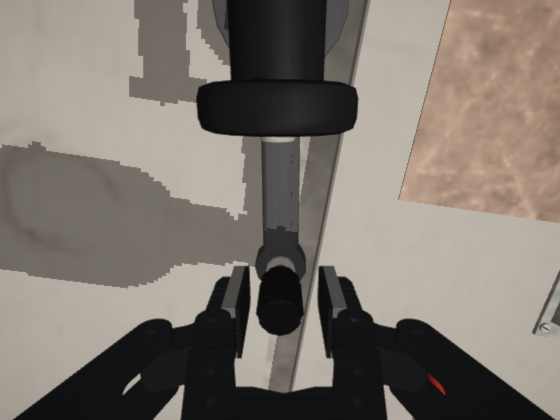

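Bar and knob now lie in line under the rod: knob at (280,300), flange at (277,107). The fingers do not touch the knob, so the detent is holding the leg. I'll rise and measure both.

jog_arm(motion=[{"dx":0,"dy":0,"dz":1,"turn":0},{"dx":0,"dy":0,"dz":2.5,"turn":0},{"dx":0,"dy":0,"dz":2.5,"turn":0},{"dx":0,"dy":0,"dz":2.5,"turn":0},{"dx":0,"dy":0,"dz":2.5,"turn":0},{"dx":0,"dy":0,"dz":2.5,"turn":0},{"dx":0,"dy":0,"dz":1.5,"turn":0},{"dx":0,"dy":0,"dz":0,"turn":0},{"dx":0,"dy":0,"dz":0,"turn":0}])

```text
time: 6.02
tool_pos: [0.5879, 0.0278, 0.1869]
tcp_rot: [2.047, 2.38, 0.003]
wrist_force: [-0.1, 0.1, -0.7]
width: 0.378
```

Run:
```python
from h import *
from scipy.spatial.transform import Rotation as R
s=bot.read_state();y=R.from_rotvec(s["tcp_rot"]).as_matrix()[:,1]
print(s["tool_pos"],np.arctan2(-y[0],y[1]),s["wrist_force"])
p,d,w=cam("wrist");save("m3.png",p);np.savez("m3.npz",p=p,d=d,**w)
v,u=np.mgrid[0:420,100:460]
P=np.array([dp(w,d,x,y) if d[y,x]>0 else np.zeros(3) for x,y in zip(u.ravel(),v.ravel())]).reshape(420,360,3)
ex=np.array([-.149,.989,0]);ey=np.array([-.989,-.149,0]);M=np.array([.568,.152,0])
S=np.stack([(P-M)@ex-.080,(P-M)@ey,P[:,:,2]],-1)
near=(abs(S[:,:,1])<.04)
def col(sel,n):
    q=P[sel]; print(n,len(q),np.median(q,0).round(4) if len(q) else "")
for lo in np.arange(-.150,-.06,.003):
    k=near&(S[:,:,0]>lo)&(S[:,:,0]<lo+.003)&(S[:,:,2]>.09)
    if k.sum()>3:
        q=S[k]; print("x%.3f n%d y %.4f..%.4f zmax %.4f"%(lo,k.sum(),q[:,1].min(),q[:,1].max(),q[:,2].max()))
k=near&(S[:,:,0]<-.18)&(S[:,:,0]>-.23)&(S[:,:,2]>.055)&(S[:,:,2]<.07);print("knob",k.sum(),np.median(S[k],0),np.median(P[k],0))
k=near&(S[:,:,0]<-.14)&(S[:,:,0]>-.19)&(S[:,:,2]>.017)&(S[:,:,2]<.028)
m=np.polyfit(S[k][:,0],S[k][:,1],1);print("bar slope,y",k.sum(),m,np.polyval(m,-.085))
```

```text
[0.58791213 0.02778737 0.18690582] -1.4206788610806558 [-0.1280833   0.0745834  -0.67705916]
x-0.135 n23 y -0.0031..0.0041 zmax 0.1036
x-0.132 n157 y -0.0166..0.0169 zmax 0.1175
x-0.129 n284 y -0.0165..0.0175 zmax 0.1182
x-0.126 n299 y -0.0164..0.0175 zmax 0.1180
x-0.123 n214 y -0.0164..0.0166 zmax 0.1174
x-0.120 n154 y -0.0094..0.0096 zmax 0.1111
x-0.117 n155 y -0.0094..0.0095 zmax 0.1109
x-0.114 n168 y -0.0093..0.0102 zmax 0.1107
x-0.111 n173 y -0.0093..0.0103 zmax 0.1106
x-0.108 n167 y -0.0092..0.0102 zmax 0.1114
x-0.105 n173 y -0.0092..0.0101 zmax 0.1108
x-0.102 n174 y -0.0091..0.0101 zmax 0.1111
x-0.099 n181 y -0.0098..0.0100 zmax 0.1105
x-0.096 n182 y -0.0097..0.0099 zmax 0.1107
x-0.093 n185 y -0.0097..0.0099 zmax 0.1114
x-0.090 n202 y -0.0111..0.0098 zmax 0.1120
x-0.087 n332 y -0.0134..0.0135 zmax 0.1150
x-0.084 n90 y -0.0124..0.0131 zmax 0.1142
x-0.081 n542 y -0.0161..0.0163 zmax 0.1169
x-0.078 n335 y -0.0165..0.0167 zmax 0.1173
x-0.075 n353 y -0.0164..0.0166 zmax 0.1176
x-0.072 n249 y -0.0163..0.0165 zmax 0.1173
x-0.069 n9 y -0.0144..0.0151 zmax 0.1077
knob 405 [-0.20326084  0.00041217  0.06391243] [0.58570979 0.03007954 0.06391243]
bar slope,y 1085 [-0.01494404 -0.00212014] -0.0008499005121219694
```

View pics/m3.png

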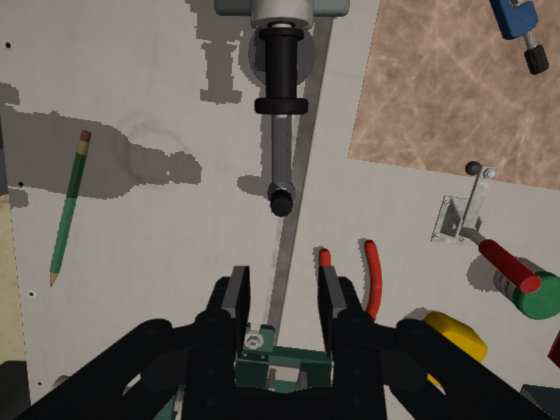

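The picture agrees with the depth numbers: leg in line within 0.015 rad, knob at (281,203), grip waist at (281,65), waist centre world (0.571, 0.128). Now the grasp.

jog_arm(motion=[{"dx":-0.3,"dy":2,"dz":0,"turn":0},{"dx":-0.4,"dy":2.5,"dz":0,"turn":0},{"dx":-0.4,"dy":2.5,"dz":0,"turn":0},{"dx":-0.4,"dy":2,"dz":0,"turn":0},{"dx":-0.2,"dy":1,"dz":0,"turn":0},{"dx":0,"dy":0,"dz":-1.5,"turn":0},{"dx":0,"dy":0,"dz":-2,"turn":0},{"dx":0,"dy":0,"dz":-2,"turn":0},{"dx":0,"dy":0,"dz":0,"turn":0},{"dx":0,"dy":0,"dz":0,"turn":0}], fingers=4.8)

```text
time: 6.9
tool_pos: [0.5683, 0.1271, 0.1277]
tcp_rot: [-2.046, -2.38, 0.007]
wrist_force: [0.2, -0.8, 0.0]
width: 0.558
```

jog_arm(motion=[{"dx":0.3,"dy":0.05,"dz":-1.2,"turn":0},{"dx":0,"dy":0,"dz":-1.5,"turn":0},{"dx":0,"dy":0,"dz":-1.2,"turn":0},{"dx":0,"dy":0,"dz":-0.8,"turn":0},{"dx":0,"dy":0,"dz":0,"turn":0},{"dx":0,"dy":0,"dz":0,"turn":0},{"dx":0,"dy":0,"dz":0,"turn":0}])

```text
time: 7.48
tool_pos: [0.5741, 0.1283, 0.0839]
tcp_rot: [2.047, 2.382, 0.001]
wrist_force: [0.5, -0.0, 0.6]
width: 0.564
```

Run:
```python
from h import *
s=bot.read_state()
print(s["tool_pos"],s["wrist_force"])
p,d,w=cam("wrist");save("g1.png",p);np.savez("g1.npz",p=p,d=d,**w)
ex=np.array([-.149,.989,0]);ey=np.array([-.989,-.149,0]);M=np.array([.568,.152,0])
for X in(-.08,-.088,-.1045,-.121): print(X,proj(w,M+ex*(X+.08)+np.array([0,0,.1])))
t=np.array(s["tool_pos"])-M; print("tool stand x,y",t@ex-.08,t@ey)
```

```text
[0.57407647 0.12833516 0.08387264] [ 0.48744921 -0.02598529  0.56600462]
-0.08 (np.float64(277.25330256599545), np.float64(250.32731135223938))
-0.088 (np.float64(277.3301274060172), np.float64(268.1191982463414))
-0.1045 (np.float64(277.4802380948009), np.float64(302.88337602632083))
-0.121 (np.float64(277.6200702994013), np.float64(335.2671566850634))
tool stand x,y -0.10430992320916319 -0.0024835670136252722
```

View pics/g1.png

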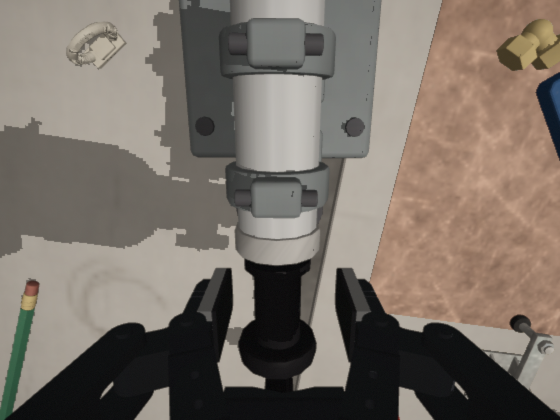

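The pads stand either side of the waist, at image (215,310) and (350,310) with the waist at (277,303), about 2.5 mm off centre. I'll correct that, go slightly lower and close.

jog_arm(motion=[{"dx":-0.25,"dy":-0.04,"dz":-0.35,"turn":0},{"dx":0,"dy":0,"dz":0,"turn":0},{"dx":0,"dy":0,"dz":0,"turn":0}])

```text
time: 7.78
tool_pos: [0.5708, 0.1279, 0.0799]
tcp_rot: [-2.047, -2.383, -0.0]
wrist_force: [-0.9, -0.2, 0.9]
width: 0.559
```

jog_arm(motion=[{"dx":0,"dy":0,"dz":0,"turn":0},{"dx":0,"dy":0,"dz":0,"turn":0},{"dx":0,"dy":0,"dz":0,"turn":0},{"dx":0,"dy":0,"dz":0,"turn":0},{"dx":0,"dy":0,"dz":0,"turn":0},{"dx":0,"dy":0,"dz":0,"turn":0},{"dx":0,"dy":0,"dz":0,"turn":0},{"dx":0,"dy":0,"dz":0,"turn":0}], fingers=0, grip_force=50)

```text
time: 8.45
tool_pos: [0.5713, 0.128, 0.0801]
tcp_rot: [2.047, 2.382, 0.001]
wrist_force: [0.1, -0.3, 3.6]
width: 0.214
```

jog_arm(motion=[{"dx":0.04,"dy":-0.25,"dz":0,"turn":0},{"dx":0.06,"dy":-0.4,"dz":0,"turn":0},{"dx":0.06,"dy":-0.4,"dz":0,"turn":0},{"dx":0.06,"dy":-0.4,"dz":0,"turn":0},{"dx":0.06,"dy":-0.4,"dz":0,"turn":0},{"dx":0.06,"dy":-0.4,"dz":0,"turn":0},{"dx":0.06,"dy":-0.4,"dz":0,"turn":0},{"dx":0.06,"dy":-0.4,"dz":0,"turn":0},{"dx":0.04,"dy":-0.25,"dz":0,"turn":0},{"dx":0.03,"dy":-0.2,"dz":0,"turn":0},{"dx":0,"dy":0,"dz":0,"turn":0},{"dx":0,"dy":0,"dz":0,"turn":0}])

```text
time: 9.45
tool_pos: [0.5762, 0.0939, 0.0795]
tcp_rot: [-2.047, -2.381, -0.003]
wrist_force: [-0.4, 8.0, 1.0]
width: 0.214
```

```bash
cat > ring.py <<'E'
from h import *
import sys
s=bot.read_state()
p,d,w=cam("wrist");save(sys.argv[1]+".png",p);np.savez(sys.argv[1]+".npz",p=p,d=d,**w)
ex=np.array([-.149,.989,0]);ey=np.array([-.989,-.149,0]);M=np.array([.568,.152,0])
t=np.array(s["tool_pos"])-M; print(s["time"],"tool",t@ex-.08,t@ey,s["tool_pos"][2],s["wrist_force"],s["width"])
A=proj(w,M+[0,0,.1]);B=proj(w,M-.05*ex+[0,0,.1]);print("mouth px",A,B)
from scipy.ndimage import map_coordinates
g=p.mean(2)
X=np.arange(-.06,-.16,-.001)
row=[]
for x in X:
    # centre strip on rod top (z .106): +-3mm
    c=[proj(w,M+ex*(x+.08)+ey*y+[0,0,.106]) for y in(-.003,-.0015,0,.0015,.003)]
    dd=[dp(w,d,*np.round(q))[2] if 0<q[1]<419 else 0 for q in c]
    row.append((np.mean([map_coordinates(g,[[q[1]],[q[0]]],order=1)[0] for q in c]),np.median(dd)))
print(" ".join("%d:%d/%d"%(round(x*1000),a,b*1000) for x,(a,b) in zip(X,row)))
E
python3 ring.py r1
```

```text
9.45 tool -0.13872599637839877 0.0005066789283289467 0.07949293454002695 [-0.36713515  8.03287399  1.034397  ] 0.2137092295817509
mouth px (np.float64(284.7872283316398), np.float64(167.66621586721254)) (np.float64(284.5250864093464), np.float64(289.7143347960838))
-60:160/113 -61:179/114 -62:180/113 -63:180/113 -64:180/115 -65:180/114 -66:180/114 -67:180/114 -68:180/114 -69:181/114 -70:178/113 -71:130/115 -72:159/115 -73:160/115 -74:161/115 -75:162/115 -76:163/116 -77:163/115 -78:163/116 -79:164/115 -80:164/115 -81:147/115 -82:157/104 -83:144/104 -84:71/104 -85:137/103 -86:158/104 -87:158/104 -88:158/104 -89:158/104 -90:157/104 -91:157/104 -92:157/104 -93:157/104 -94:157/104 -95:157/104 -96:157/104 -97:155/103 -98:115/104 -99:72/104 -100:148/104 -101:157/104 -102:157/104 -103:157/104 -104:157/103 -105:156/103 -106:156/104 -107:156/103 -108:156/103 -109:156/104 -110:156/104 -111:153/104 -112:156/104 -113:156/104 -114:156/103 -115:155/104 -116:125/104 -117:19/106 -118:9/107 -119:9/108 -120:8/111 -121:26/112 -122:24/111 -123:13/111 -124:12/112 -125:12/107 -126:12/108 -127:12/108 -128:11/108 -129:12/108 -130:12/107 -131:12/108 -132:11/108 -133:11/107 -134:12/108 -135:12/108 -136:12/108 -137:12/107 -138:12/108 -139:11/108 -140:11/108 -141:12/108 -142:12/108 -143:11/108 -144:12/107 -145:12/108 -146:12/107 -147:12/108 -148:12/108 -149:12/107 -150:12/107 -151:14/108 -152:14/108 -153:14/107 -154:17/108 -155:22/107 -156:22/108 -157:17/108 -158:9/109 -159:9/110
```

View pics/r1.png

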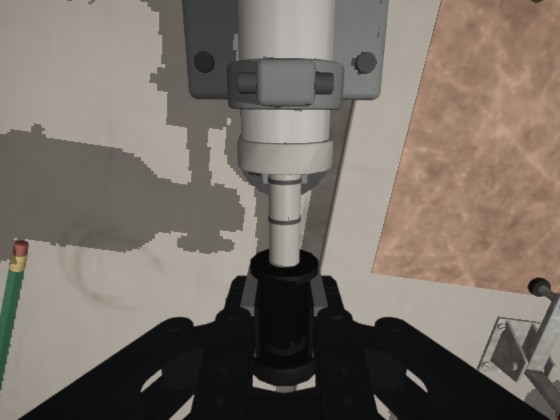

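Two thin rings are out, at (285,181) and (285,221), with the mouth rim at about row 173 and the grip firmly held. I'll get the rim's x from rays onto its top height (0.117), then work out how much is left to draw.

```bash
cat > prof.py <<'E'
from h import *
import sys
w=dict(np.load(sys.argv[1]+".npz"));p=w["p"].mean(2);d=w["d"]
ex=np.array([-.149,.989,0]);M=np.array([.568,.152,0])
st=lambda q:((q-M)@ex-.08)*1000
for r in range(int(sys.argv[2]),int(sys.argv[3])):
    print(r,p[r,280:290].mean().round(),"D%.2f"%(np.median(d[r,280:290])*1000),"z117:%.2f z106:%.2f"%(st(onz(w,284.5,r,.117)),st(onz(w,284.5,r,.106))), "zd%.1f"%(dp(w,d,284,r)[2]*1000))
print("cam",st(-w["R"].T@w["t"]))
E
python3 prof.py r1 168 186
```

```text
168 165.0 D106.28 z117:-77.14 z106:-79.07 zd116.3
169 165.0 D106.29 z117:-77.45 z106:-79.42 zd116.0
170 165.0 D106.42 z117:-77.77 z106:-79.76 zd115.8
171 165.0 D106.64 z117:-78.08 z106:-80.11 zd115.2
172 164.0 D106.99 z117:-78.40 z106:-80.46 zd114.3
173 159.0 D107.41 z117:-78.71 z106:-80.81 zd115.2
174 145.0 D107.18 z117:-79.03 z106:-81.16 zd115.1
175 155.0 D118.15 z117:-79.35 z106:-81.51 zd104.7
176 164.0 D117.60 z117:-79.67 z106:-81.86 zd106.1
177 165.0 D118.28 z117:-79.98 z106:-82.21 zd105.9
178 165.0 D118.48 z117:-80.30 z106:-82.56 zd104.6
179 162.0 D118.62 z117:-80.62 z106:-82.92 zd105.1
180 127.0 D117.77 z117:-80.94 z106:-83.27 zd104.6
181 84.0 D117.89 z117:-81.26 z106:-83.62 zd106.0
182 76.0 D119.09 z117:-81.58 z106:-83.98 zd104.2
183 75.0 D118.67 z117:-81.90 z106:-84.33 zd104.8
184 88.0 D119.06 z117:-82.23 z106:-84.69 zd104.9
185 143.0 D119.15 z117:-82.55 z106:-85.05 zd105.4
cam -58.80834029526462
```

Extension measures 34.8 mm from the ring-to-mouth ratio and 34.5 mm from tool travel, so about 10.2 mm remains. I'll draw 9 mm and check.

jog_arm(motion=[{"dx":0.03,"dy":-0.2,"dz":0,"turn":0},{"dx":0.03,"dy":-0.2,"dz":0,"turn":0},{"dx":0.03,"dy":-0.2,"dz":0,"turn":0},{"dx":0.03,"dy":-0.2,"dz":0,"turn":0},{"dx":0.015,"dy":-0.1,"dz":0,"turn":0},{"dx":0,"dy":0,"dz":0,"turn":0},{"dx":0,"dy":0,"dz":0,"turn":0},{"dx":0,"dy":0,"dz":0,"turn":0},{"dx":0,"dy":0,"dz":0,"turn":0}])

```text
time: 10.25
tool_pos: [0.5775, 0.0854, 0.0794]
tcp_rot: [-2.047, -2.38, -0.003]
wrist_force: [1.0, 9.9, 0.1]
width: 0.22
```

```bash
python3 ring.py r2|head -1; python3 prof.py r2 142 195
```

```text
10.25 tool -0.14726976912183543 0.0005385451559027365 0.07944845469160614 [1.01041953 9.88424952 0.09673556] 0.22000670019165258
142 164.0 D103.95 z117:-77.75 z106:-78.83 zd114.9
143 164.0 D104.27 z117:-78.05 z106:-79.16 zd116.7
144 164.0 D104.14 z117:-78.35 z106:-79.49 zd116.4
145 161.0 D104.12 z117:-78.65 z106:-79.83 zd116.1
146 155.0 D104.20 z117:-78.95 z106:-80.16 zd115.6
147 121.0 D104.42 z117:-79.25 z106:-80.49 zd117.2
148 87.0 D115.35 z117:-79.55 z106:-80.82 zd105.6
149 132.0 D115.12 z117:-79.85 z106:-81.16 zd105.1
150 156.0 D115.44 z117:-80.15 z106:-81.49 zd105.0
151 159.0 D115.08 z117:-80.46 z106:-81.83 zd103.8
152 163.0 D115.94 z117:-80.76 z106:-82.16 zd104.5
153 164.0 D115.78 z117:-81.07 z106:-82.50 zd105.0
154 164.0 D116.31 z117:-81.37 z106:-82.84 zd105.3
155 164.0 D115.68 z117:-81.68 z106:-83.17 zd105.3
156 164.0 D116.27 z117:-81.98 z106:-83.51 zd105.5
157 164.0 D116.14 z117:-82.29 z106:-83.85 zd106.4
158 164.0 D115.94 z117:-82.60 z106:-84.19 zd104.4
159 164.0 D116.40 z117:-82.90 z106:-84.53 zd105.0
160 164.0 D116.67 z117:-83.21 z106:-84.87 zd105.0
161 164.0 D116.53 z117
[... 996 characters left out ...]
117:-89.82 z106:-92.17 zd104.2
182 74.0 D118.84 z117:-90.14 z106:-92.53 zd105.1
183 74.0 D118.70 z117:-90.46 z106:-92.88 zd105.4
184 87.0 D118.74 z117:-90.78 z106:-93.24 zd105.7
185 144.0 D119.07 z117:-91.10 z106:-93.59 zd105.3
186 161.0 D119.05 z117:-91.43 z106:-93.95 zd105.9
187 163.0 D119.65 z117:-91.75 z106:-94.31 zd104.6
188 162.0 D119.61 z117:-92.08 z106:-94.67 zd104.8
189 160.0 D119.84 z117:-92.40 z106:-95.03 zd105.1
190 162.0 D120.06 z117:-92.73 z106:-95.39 zd104.5
191 162.0 D120.09 z117:-93.05 z106:-95.75 zd104.6
192 162.0 D120.02 z117:-93.38 z106:-96.11 zd105.4
193 162.0 D120.07 z117:-93.71 z106:-96.47 zd104.7
194 162.0 D120.17 z117:-94.04 z106:-96.84 zd104.9
cam -67.43852574766595
```

Extension is now 43.3 mm: thin ring at x −92.7, mouth at −79.4. About 1.7 mm remains.

jog_arm(motion=[{"dx":0.015,"dy":-0.09,"dz":0,"turn":0},{"dx":0.01,"dy":-0.08,"dz":0,"turn":0},{"dx":0,"dy":0,"dz":0,"turn":0},{"dx":0,"dy":0,"dz":0,"turn":0},{"dx":0,"dy":0,"dz":0,"turn":0},{"dx":0,"dy":0,"dz":0,"turn":0},{"dx":0,"dy":0,"dz":0,"turn":0},{"dx":0,"dy":0,"dz":0,"turn":0}])

```text
time: 10.97
tool_pos: [0.5777, 0.0838, 0.0794]
tcp_rot: [-2.047, -2.38, -0.003]
wrist_force: [0.1, 10.6, 1.1]
width: 0.216
```

```bash
python3 ring.py r3|head -1; python3 prof.py r3 138 190 | awk '$2<158'
python3 - <<'E'
from h import *
p,d,c=cam("scene");w=np.load("r3.npz")["p"]
t,_,_=cam("top")
A=cv2.resize(p[150:350,250:480],(460,400));B=w[60:360,170:400]
B=cv2.resize(B,(307,400));save("fin.png",np.hstack([A,B]));save("topfin.png",t)
E
```

```text
10.9667 tool -0.1489095805151044 0.0005530767802423373 0.07939335536210167 [ 0.10943484 10.58610335  1.13333363] 0.21574147788480685
141 151.0 D104.26 z117:-79.07 z106:-80.13 zd115.5
142 91.0 D104.35 z117:-79.37 z106:-80.46 zd114.7
143 45.0 D112.54 z117:-79.67 z106:-80.79 zd107.1
144 54.0 D114.48 z117:-79.97 z106:-81.12 zd106.4
145 72.0 D114.73 z117:-80.27 z106:-81.45 zd104.9
146 73.0 D114.62 z117:-80.57 z106:-81.78 zd105.2
147 82.0 D114.88 z117:-80.87 z106:-82.11 zd105.4
148 125.0 D115.05 z117:-81.17 z106:-82.45 zd105.3
149 154.0 D115.25 z117:-81.48 z106:-82.78 zd104.2
180 118.0 D118.70 z117:-91.12 z106:-93.44 zd105.0
181 80.0 D118.47 z117:-91.44 z106:-93.79 zd105.5
182 74.0 D118.76 z117:-91.76 z106:-94.15 zd106.1
183 74.0 D118.49 z117:-92.08 z106:-94.50 zd105.4
184 86.0 D118.94 z117:-92.41 z106:-94.86 zd104.4
185 139.0 D119.31 z117:-92.73 z106:-95.22 zd104.8
cam -69.07653892896184
```

View pics/fin.png

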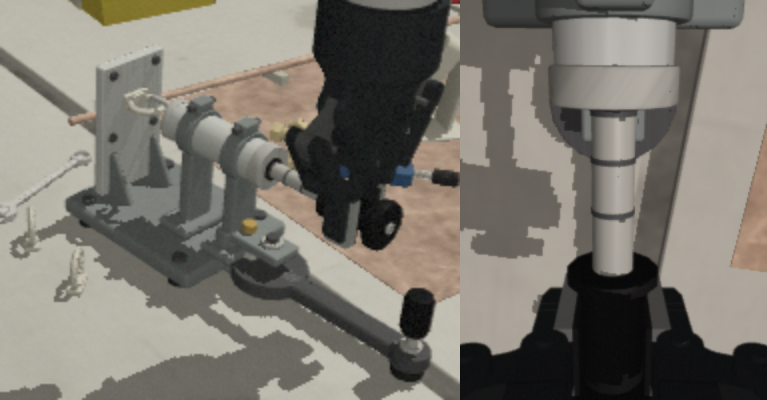

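The broad ring's outer edge is 3 mm beyond the mouth, so its centre is level with it. The leg is straight out, the stand upright and the spares look in place. I'll check that it holds still, compare the bystanders before and after, and hand in.

Run:
```python
from h import *
s=bot.read_state();print(s["time"],s["tool_pos"],s["wrist_force"],s["width"],np.abs(s["joint_vel"]).max())
a=np.load("top1.npz")["p"];b=cv2.cvtColor(cv2.imread("pics/topfin.png"),cv2.COLOR_BGR2RGB)
f=lambda i:i[205:250,230:330].astype(np.float32).mean(2)
print("bystander/base shift px",cv2.phaseCorrelate(f(a),f(b)))
print(bot.finish_job())
```

```text
11.1167 [0.57770397 0.08378641 0.07938912] [ 0.17010041 10.62852738  0.20781478] 0.21622029934703602 0.0021540183470819697
bystander/base shift px ((0.20299463205778778, 0.5777166268346186), 0.962212768236796)
the job is handed in; nothing more can be done
None
```

The job is done and handed in at 11.1 s of the 48 s allowed. I swung the outrigger leg out with the fingers loosely around its knob until the detent took it. Then I pinched the grip's waist from above, drew the rod out to the broad ring, and left the gripper holding it there.

Last checks:
- **Leg:** before the pull it measured within 0.015 rad of straight out. The final picture shows it still out under the rod.
- **Rod:** the rings put the extension at 44.9 mm, and tool travel gives 44.7 mm. The broad ring's outer edge is 3 mm beyond the mouth, so its centre is level with it.
- **Hold:** the pull reads 10.6 N and the rod is still, with the grip closed at 50 N. The opening reads about 18 mm on the 20 mm waist and varied by about 0.5 mm during the pull; I saw no slip.
- **Stand, clips and spanner:** they look upright and untouched. The top camera showed a shift of about 0.6 pixel (roughly 1 mm) in that area, so I can't tell a tiny movement from image noise or changed shadows. The mouth's measured position stayed within 0.1 mm between the last three wrist pictures.

Nothing failed, apart from two early move calls that were refused because some rows lacked a number. The arm did not move on those.

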